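# Pressurise the test cell

## Robot

A 6-joint arm with a two-finger parallel gripper is mounted at the origin on the work surface. World frame = base frame: x ahead of the robot, y to its left, z up, the work surface at z = 0. Lengths are in m, angles in rad, forces in N, time in s.
With the tool pointing down it reaches from about 0.3 to 1 m from the base axis. Payload 5.1 kg.
Tool frame: the origin (TCP) lies at the very end of the fingers, on their centre line; the grasp point (between the pads) lies 19 mm behind it (r.grasp_offset is the distance from the TCP to the grasp point, in m); x points along the fingers, y is the direction in which the jaws open and shut, and the axes are right-handed (so a half turn about x gives the same grasp; the last joint's range is limited). The gripper opens to 95 mm and grips with 3 to 60 N. Pads are 20 mm wide; open, the fingers measure 119 mm over their backs; the gripper's body (75 mm by 180 mm) begins 59 mm behind the grasp point.
Start: joints at [-1.26, 0.124, 1.65, -0, 1.367, -0.083], TCP at [0.249, -0.6, 0.215] pointing down, gripper open.
Joint ranges: [-2.61, 2.61], [-1.02, 2.33], [0.03, 2.71], [-1.35, 4.49], [0.32, 2.68], [-2.91, 2.91]. Speed limits (rad/s): [2.57, 2.57, 3.14, 3.14, 3.14, 3.14].

## Interface

Orientations are given as a 3x3 rotation matrix whose columns are the frame's x, y, z axes.
In Python, from cell import r gives the robot as it stands. The module is installed in compiled form; this text tells all that it offers.
- The arm moves only by the tool servo_tool, never from a script. Its argument "motion" is a list of rows, each an object of numbers: "tx", "ty", "tz": the shift along the tool's x, y, z in mm; "wx", "wy", "wz": the turn, a rotation vector about the tool's x, y, z in rad; "hand": the opening in per cent of the stroke, from 0 (shut) to 100 (fully open). In form: [{"tx": .., "ty": .., "tz": .., "wx": .., "wy": .., "wz": .., "hand": ..}, ...]. A call has 1 to 8 rows; each row is the pose to reach, as a shift and turn from the pose commanded when the call began, along the tool's axes at that moment; what a row does not reach only later rows make up. A row lasts 1/8 s, in which the tool goes at most 62.5 mm and 10.7 degrees, less where a joint would pass 70% of its speed; a pose out of reach is approached as far as the arm can. A call with a gripper value outside its range is refused whole. The fingers move at their own pace and stop on an object; the grip force is fixed at half the most. Time passes only in rows, so rows that repeat a pose let the fingers close. It gives the time, the measured TCP pose, the force and the opening at its end, in the units of the state.
- r.state(): the state, without advancing time (a new reading comes with each control period).
- r.get_image(name): name is "side" or "top"; returns a dict with "color" (480x640x3 uint8, blue, green, red), "depth" (480x640 float32, m along the optical axis (not along the pixel's ray), 0 where there is no reading), "camera_matrix" (3x3 intrinsics, pixels), "distortion" ([k1, k2, p1, p2, k3] as OpenCV has them; the pictures are not rectified), "rvec" (rotation vector, rad) and "tvec" (3), from world to camera coordinates, as OpenCV has them. Camera axes: x right, y down, z forward; pixel columns grow to the right and rows downward; lengths in m; the calibration is good to about 2 mm. A picture is of the moment at which its call begins.
- r.sign_off(): hands the job in, once; it reports no verdict.
Trained networks look in the newest picture that a camera, given by its name, has taken for a name from the list of things; names that differ only in an ending like _2 or _b are one class to them, and where a whole thing is asked for, a point or a joint stands for the part that bears it (a point fixed in the world has none). Each returns a list of dicts, best first, with "conf" (0 to 1); they miss things now and then, are a little off and sometimes report something else, mostly with a low value. They report only what shows in the picture. A call takes as long as a camera call. They do not tell look-alikes from the thing itself.
- r.find_in(camera, name): "position" ([column, row] in pixels, amid what is visible of it).
The state is a dict: "clock": time; "q": joint angles; "dq": joint speeds; "tau": joint torques, N m; "tool_pos": TCP position; "orientation": TCP orientation; "ft_force": force on the tool from outside, world axes, zero at the start; "torque": the same for the moment, N m; "width": opening from 0.0 (shut) to 1.0 (fully open).
Only numpy, scipy, OpenCV 4.12 (cv2) and the standard library are available. Lean on these libraries where they do the work, as an engineer would, in place of code of your own. Each camera call takes 0.05 s, during which the arm holds its last target. There are 200 camera calls.

## Task

Start the pressure test with closed fingers, only pushing: press the test cell's vent plunger down until it is fully home, then switch the pump rocker on by pressing its raised end down, then press the big round button well down and keep it down - the program finishes while still holding it. Keep to that order, leave the small round button alone, and do not lift, tip or shove the test cell or disturb anything standing around.

Things in the scene. Friction and masses are not known exactly. Their poses are not given: they have to be found in the camera images.
- cell: the loose test cell (2.5 kg): steel foot plate 150 x 150 x 12 mm carrying a round aluminium chamber with a black clamp flange (116 mm across, its top 68 mm above the table) and a brass boss (30 mm across, top at 76 mm) on its centre; origin at the centre of the foot's underside, z up. A brass side port and a white-faced gauge are on its sides
- vent (a joint): vent plunger, in m: 0 = right up (vent open), 0.014 = pushed fully home (vent closed). Stiff, about 4 N to move, no spring: it stays where it is pushed. At the start it stands at 0 to 0.003
- vent_top (a point): centre of the top face of the vent plunger, a flat steel disc 36 mm across and 8 mm thick on a thin stem, above the middle of the test cell; 100 mm above the table at joint value 0, 86 mm when home. It is pushed straight down
- console: the tester's console, fixed to the table: low box 200 (x) x 300 (y) x 70 mm tall, black with an aluminium top, a row of three controls 90 mm apart along its y axis in any order (pump rocker, big round button, small round button; black on grey housings); origin at the centre of its underside
- rocker (a joint): pump rocker, in rad: -0.25 = off (its far end, away from the robot, is raised), +0.25 = on (far end pressed down). It stays where it is put; about 2.5 N on its end moves it. It starts at -0.25 to -0.20
- rocker_far (a point): point to press straight down, on top of the rocker's far (raised) end, 21 mm from its pivot along its own +x; tilts with it. The rocker is a flat black paddle 56 (x) x 30 (y) x 8 mm turning about its own y axis, pivot 85 mm above the table. The point sinks about 10 mm from off to on, to 84 mm above the table. Grey housing 68 x 42 mm, top at 77 mm
- run (a joint): big round button, in m: 0 = out, 0.008 = fully down. Sprung: it comes back when released; about 2 N to start it, 6 N fully down
- run_top (a point): centre of the top face of the big round button, 48 mm across, in a round grey housing 64 mm across; 94 mm above the table when out, 86 mm when fully down (housing top at 82 mm). It is pushed straight down
- aux (a joint): small round button, in m: 0 = out, 0.006 = fully down, sprung. Leave it alone
- aux_top (a point): centre of the top face of the small round button, 20 mm across, in a round grey housing 36 mm across; 92 mm above the table
- spacer: loose plain steel spacer ring lying on the console's near edge, 36 mm across, 12 mm tall; origin at its underside centre. Bystander
- weight: loose small brass weight standing in front of the cell, 30 mm across, 30 mm tall; origin at its underside centre. Bystander
- holder: loose black sample-holder ring behind the cell, 60 mm across, 22 mm tall; origin at its underside centre. Bystander
- screwdriver: loose blue-handled screwdriver, 200 mm long, 26 mm thick handle, lying to the left of the work; origin under its middle. Bystander
- wrench: loose steel wrench, 180 mm long, 8 mm thick, lying to the right of the work; origin under its middle. Bystander
- carton: loose white paper carton 70 x 110 x 90 mm tall beyond the work; origin at its underside centre. Bystander
- jar: loose closed jar, 68 mm across, 90 mm tall, beyond the work; origin at its underside centre. Bystander
- cylinder: loose tall clear measuring cylinder, 60 mm across, 160 mm tall, at the left; origin at its underside centre. Bystander
Not all that is in view belongs to the job. What is shaped like the cell but orange or pink is not meant.

How it is judged:
On the way, in this order (a step that is already met when the one before it is completed fails the run):
1. the vent plunger is pushed home (value of joint vent above 0.011 m), for 0.1 s.
2. the pump rocker is on (value of joint rocker above 0.17 rad), for 0.1 s.
3. the big round button is held down (value of joint run above 0.005 m), for 0.3 s.
At the end, for the whole second after the job is handed in: The vent plunger is home (over 11 of its 14 mm), the rocker is on (over 0.17 rad), the big round button is held more than 5 of its 8 mm down by the fingers (over 1 N), the small button is out, and the test cell stands where it was (20 mm) (value of joint vent above 0.011 m and value of joint rocker above 0.17 rad and value of joint run above 0.005 m and contact force between the fingers and anything else above 1 N and value of joint aux below 0.002 m and height (world z) of cell below 0.01 m and distance of cell from where it was at the start of the episode below 0.02 m); the arm keeps its last pose, push and grip.
It fails at once if the rocker is switched on before the vent plunger is home (value of joint rocker above 0 rad and value of joint vent below 0.0105 m).
It fails at once if the big button is pressed before the vent is closed and the rocker is on (value of joint run above 0.003 m and (value of joint rocker below 0.15 rad or value of joint vent below 0.0105 m)).
It fails at once if the small round button is pressed (value of joint aux above 0.002 m).
It fails at once if the test cell is lifted, tipped or shoved (20 mm, 10 mm up, or 0.15 rad) (distance of cell from where it was at the start of the episode above 0.02 m or height (world z) of cell above 0.01 m or angle between cell's own z axis and vertical above 0.15 rad).
It fails at once if a bystander is lifted, carried or knocked away (moved over 20 mm) (distance of any of spacer, weight, holder, screwdriver, wrench, carton, jar, cylinder from where it was at the start of the episode above 0.02 m).
It also fails if it takes over 48 s, if anything falls off the work surface, if the arm or the gripper's body presses on something with over 40 N, if the wrist force passes 120 N, or if a joint passes its speed limit or range.

## Working session

There is one attempt and no reset: what is moved stays moved. The work goes in short steps, Python scripts to look and compute and a tool call to move; the robot and the scene stay as the last step left them, time stands still between calls to the robot, and variables do not carry over. Pictures are saved under pics/ and viewed, about 8 in all and at most 12, crops included, and the job is handed in when it is done.

Besides the shell and the picture viewer there is one more tool, called as name(argument=value, ...) on one line, values as JSON. servo_tool: Moves the arm, as the interface text tells. Its arguments: {"type":"object","properties":{"motion":{"type":"array"}},"required":["motion"]}

```bash
mkdir -p pics; cat > h.py <<'E'
import cv2, numpy as np
from cell import r
def cam(n):
    im=r.get_image(n); im['R']=cv2.Rodrigues(np.array(im['rvec'],float))[0]; im['t']=np.array(im['tvec'],float).reshape(3); return im
def ray(im,px):
    u=cv2.undistortPoints(np.array([[px]],float),np.array(im['camera_matrix'],float),np.array(im['distortion'],float))[0,0]
    d=im['R'].T@np.array([u[0],u[1],1.]); return -im['R'].T@im['t'],d
def at_z(im,px,z):
    o,d=ray(im,px); return o+d*(z-o[2])/d[2]
def at_depth(im,px):
    c,w=int(round(px[0])),int(round(px[1])); dd=im['depth'][w-1:w+2,c-1:c+2]; dd=dd[dd>0]
    if not len(dd): return None
    o,d=ray(im,px); return o+d*np.median(dd)
def proj(im,p):
    return cv2.projectPoints(np.array([p],float),np.array(im['rvec'],float),np.array(im['tvec'],float),np.array(im['camera_matrix'],float),np.array(im['distortion'],float))[0].reshape(2)
E
python3 - <<'E'
from h import *
np.set_printoptions(precision=3,suppress=True)
for n in('top','side'):
    im=cam(n); cv2.imwrite(f'pics/{n}0.png',im['color'])
    print(n,'cam at',-im['R'].T@im['t'])
    for k,z in(('vent_top',.099),('rocker_far',.094),('run_top',.094),('aux_top',.092),('rocker',.085),('cell',.07),('console',.07)):
        for f in r.find_in(n,k)[:3]:
            print(k,round(f['conf'],2),np.array(f['position']),'z:',at_z(im,f['position'],z)[:2],'d:',at_depth(im,f['position']))
s=r.state();print(s['clock'],s['tool_pos'],s['orientation'],s['width'],s['ft_force'])
E
```

```text
top cam at [ 0.261 -0.009  1.605]
vent_top 0.7 [206.2 154. ] z: [0.757 0.298] d: [0.756 0.298 0.1  ]
vent_top 0.69 [120.8 193.4] z: [0.654 0.51 ] d: [0.666 0.526 0.052]
vent_top 0.58 [233.3 350.7] z: [0.265 0.216] d: [0.265 0.216 0.099]
rocker_far 0.86 [290.9 249.1] z: [0.513 0.081] d: [0.514 0.081 0.088]
run_top 0.83 [215.9 249.4] z: [0.512 0.267] d: [0.513 0.267 0.091]
aux_top 0.63 [254.9 249.3] z: [0.513 0.17 ] d: [0.513 0.17  0.09 ]
rocker 0.54 [289.1 249.3] z: [0.514 0.086] d: [0.513 0.085 0.09 ]
cell 0.89 [237.9 352.9] z: [0.26  0.209] d: [0.26  0.204 0.101]
cell 0.78 [399.8 237.1] z: [ 0.548 -0.191] d: [ 0.548 -0.192  0.068]
cell 0.77 [212.7 164.2] z: [0.739 0.286] d: [0.739 0.287 0.069]
console 0.88 [260.9 256.5] z: [0.498 0.157] d: [0.498 0.158 0.067]
console 0.46 [404.7 230.3] z: [ 0.565 -0.204] d: [ 0.56  -0.201  0.097]
side cam at [0.207 1.108 0.774]
vent_top 0.65 [397.  304.2] z: [0.266 0.216] d: [0.266 0.217 0.099]
vent_top 0.59 [315.2 215.9] z: [ 0.568 -0.172] d: [ 0.571 -0.183  0.093]
vent_top 0.37 [318.9 232.8] z: [ 0.528 -0.069] d: [ 0.551 -0.151  0.052]
run_top 0.52 [288.4 306.9] z: [0.508 0.281] d: [0.508 0.281 0.094]
run_top 0.52 [320.  300.7] z: [0.443 0.24 ] d: [0.45  0.214 0.073]
aux_top 0.54 [298.2 279. ] z: [0.52  0.164] d: [0.531 0.131 0.068]
rocker 0.73 [305.4 267. ] z: [0.522 0.096] d: [0.521 0.097 0.086]
cell 0.87 [397.4 228.5] z: [ 0.313 -0.204] d: [ 0.317 -0.244  0.049]
cell 0.79 [195.1 319.8] z: [0.714 0.351] d: [0.716 0.348 0.067]
cell 0.67 [315.3 234.2] z: [ 0.551 -0.109] d: [ 0.563 -0.151  0.045]
console 0.96 [302.9 310.5] z: [0.481 0.256] d: [0.482 0.254 0.068]
console 0.65 [212.9 269.4] z: [0.768 0.146] d: [0.765 0.152 0.074]
0.8 [ 0.249 -0.6    0.215] [[ 0.     0.384 -0.923]
 [-0.    -0.923 -0.384]
 [-1.     0.     0.   ]] 1.0001045810466727 [-0.663 -0.292  0.159]
```

View pics/top0.png

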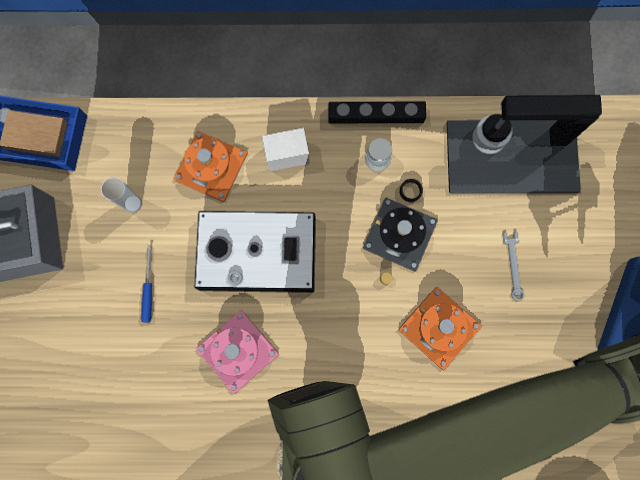

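View pics/side0.png

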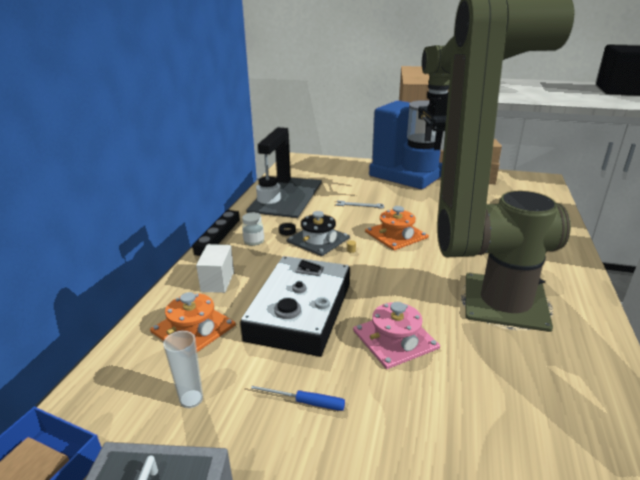

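The top view shows the real (black) cell at about (401,233), with its plunger disc at (404,227). On the console are the big button (218,247), small button (254,248) and rocker (290,249). The orange and pink cells are decoys. Next I'll refine the three targets.

```bash
python3 - <<'E'
from h import *
np.set_printoptions(precision=3,suppress=True)
im=cam('top'); g=cv2.cvtColor(im['color'],cv2.COLOR_BGR2GRAY)
# 3D map in world
h,w=g.shape; uv=np.mgrid[0:h,0:w][::-1].reshape(2,-1).T.astype(float)
u=cv2.undistortPoints(uv[:,None],np.array(im['camera_matrix']),np.array(im['distortion']))[:,0]
P=(np.c_[u,np.ones(len(u))]*im['depth'].reshape(-1,1)-im['t'])@im['R']; P=P.reshape(h,w,3)
def sel(c,r0,lo,hi,nm):
    a=P[c[1]-r0:c[1]+r0,c[0]-r0:c[0]+r0].reshape(-1,3); m=(a[:,2]>lo)&(a[:,2]<hi); a=a[m]
    print(nm,len(a),'mean',a.mean(0),'min',a.min(0),'max',a.max(0),'mid',(a.min(0)+a.max(0))/2)
sel((404,227),12,.088,.12,'vent')
sel((218,247),14,.087,.12,'run')
sel((290,249),14,.0815,.12,'rocker')
sel((254,248),8,.084,.12,'aux')
sel((401,233),45,.06,.073,'flange')
print('rocker z map'); print(P[238:262,290,[0,2]].T)
for nm,(cx,cy,ww) in dict(a=(255,248,70)).items(): cv2.imwrite('pics/con.png',cv2.resize(im['color'][205:295,190:320],None,fx=5,fy=5,interpolation=cv2.INTER_CUBIC))
c=im['color'][205:260,370:440];cv2.imwrite('pics/cellc.png',cv2.resize(c,None,fx=8,fy=8,interpolation=cv2.INTER_CUBIC))
E
```

```text
vent 163 mean [ 0.567 -0.2    0.098] min [ 0.551 -0.217  0.09 ] max [ 0.586 -0.182  0.108] mid [ 0.568 -0.2    0.099]
run 283 mean [0.517 0.263 0.093] min [0.491 0.24  0.087] max [0.541 0.29  0.1  ] mid [0.516 0.265 0.094]
rocker 282 mean [0.516 0.083 0.088] min [0.482 0.063 0.082] max [0.545 0.104 0.104] mid [0.514 0.083 0.093]
aux 64 mean [0.514 0.173 0.09 ] min [0.499 0.158 0.084] max [0.532 0.188 0.098] mid [0.515 0.173 0.091]
flange 1322 mean [ 0.566 -0.199  0.067] min [ 0.51  -0.256  0.06 ] max [ 0.625 -0.142  0.073] mid [ 0.567 -0.199  0.066]
rocker z map
[[0.541 0.538 0.536 0.533 0.531 0.528 0.526 0.524 0.522 0.519 0.516 0.515
  0.511 0.509 0.506 0.505 0.502 0.5   0.497 0.495 0.492 0.49  0.487 0.485]
 [0.095 0.094 0.093 0.096 0.094 0.097 0.09  0.089 0.085 0.088 0.094 0.082
  0.089 0.088 0.093 0.085 0.088 0.084 0.082 0.085 0.083 0.083 0.085 0.08 ]]
```

View pics/con.png

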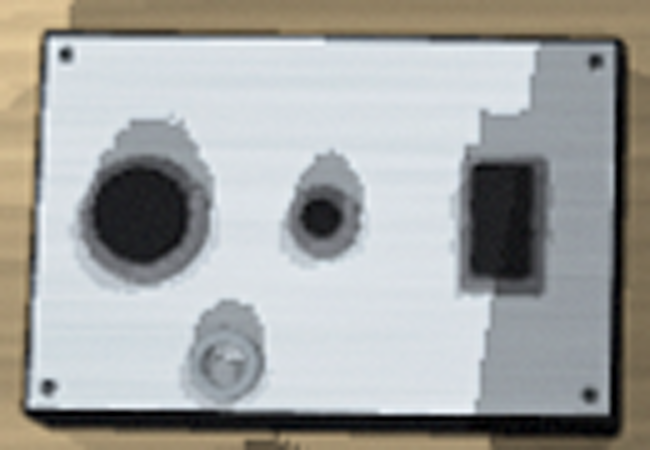

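View pics/cellc.png

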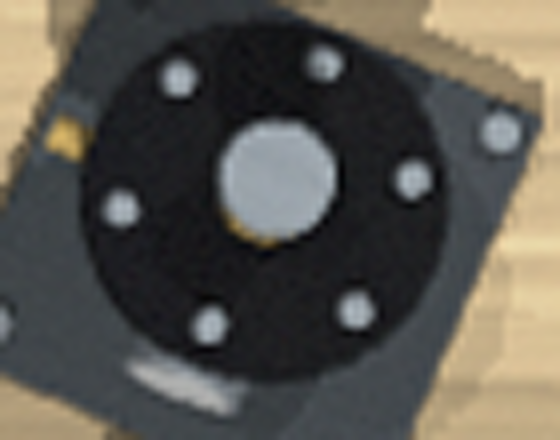

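servo_tool(motion=[{"tx":0,"ty":-31,"tz":-54,"hand":0},{"tx":0,"ty":-60,"tz":-108,"hand":0},{"tx":0,"ty":-90,"tz":-162,"hand":0},{"tx":0,"ty":-120,"tz":-216,"hand":0},{"tx":0,"ty":-150,"tz":-270,"hand":0},{"tx":0,"ty":-180,"tz":-324,"hand":0},{"tx":0,"ty":-210,"tz":-378,"hand":0},{"tx":0,"ty":-240,"tz":-432,"hand":0}])

```text
schema error: expected keys tx, ty, tz, wx, wy, wz, hand
```

```bash
cat > go.py <<'E'
import sys
from h import *
np.set_printoptions(precision=4,suppress=True)
s=r.state(); R=np.array(s['orientation']); p=np.array(s['tool_pos'])
print('t',s['clock'],'tcp',p,'F',np.array(s['ft_force']),'w',s['width']); print(R)
if len(sys.argv)>3: print('shift mm',R.T@(np.array(sys.argv[1:4],float)-p)*1000)
E
python3 go.py .567 -.2 .115
```

```text
t 0.85 tcp [ 0.2494 -0.6003  0.2147] F [ 0.3788  0.4656 -0.2515] w 0.9989776435126357
[[ 0.      0.3837 -0.9235]
 [-0.0001 -0.9235 -0.3837]
 [-1.      0.0001  0.    ]]
shift mm [  99.6846 -247.7668 -446.8848]
```

servo_tool(motion=[{"tx":0,"ty":-30,"tz":-54,"wx":0,"wy":0,"wz":0,"hand":0},{"tx":0,"ty":-60,"tz":-108,"wx":0,"wy":0,"wz":0,"hand":0},{"tx":0,"ty":-90,"tz":-162,"wx":0,"wy":0,"wz":0,"hand":0},{"tx":0,"ty":-120,"tz":-216,"wx":0,"wy":0,"wz":0,"hand":0},{"tx":0,"ty":-150,"tz":-270,"wx":0,"wy":0,"wz":0,"hand":0},{"tx":0,"ty":-180,"tz":-324,"wx":0,"wy":0,"wz":0,"hand":0},{"tx":0,"ty":-210,"tz":-378,"wx":0,"wy":0,"wz":0,"hand":0},{"tx":0,"ty":-240,"tz":-430,"wx":0,"wy":0,"wz":0,"hand":0}])

```text
clock: 1.85
tool_pos: [0.5555, -0.2119, 0.215]
orientation: [[0.001, 0.384, -0.923], [-0.0, -0.923, -0.384], [-1.0, 0.001, -0.001]]
ft_force: [-0.4, -1.2, -0.8]
width: 0.22
```

```bash
python3 go.py .567 -.2 .115
```

```text
t 1.85 tcp [ 0.5555 -0.2119  0.215 ] F [-0.4266 -1.1754 -0.8117] w 0.22009674066791998
[[ 0.0007  0.3838 -0.9234]
 [-0.0004 -0.9234 -0.3838]
 [-1.      0.0006 -0.0005]]
shift mm [ 99.971   -6.5987 -15.1328]
```

servo_tool(motion=[{"tx":0,"ty":-8,"tz":-17,"wx":0,"wy":0,"wz":0,"hand":0},{"tx":0,"ty":-8,"tz":-17,"wx":0,"wy":0,"wz":0,"hand":0},{"tx":40,"ty":-8,"tz":-17,"wx":0,"wy":0,"wz":0,"hand":0},{"tx":80,"ty":-8,"tz":-17,"wx":0,"wy":0,"wz":0,"hand":0},{"tx":95,"ty":-8,"tz":-17,"wx":0,"wy":0,"wz":0,"hand":0},{"tx":95,"ty":-8,"tz":-17,"wx":0,"wy":0,"wz":0,"hand":0}])

```text
clock: 2.6
tool_pos: [0.5659, -0.2006, 0.1189]
orientation: [[-0.002, 0.382, -0.924], [0.001, -0.924, -0.382], [-1.0, -0.001, 0.002]]
ft_force: [-0.3, -0.2, 0.2]
width: 0.004
```

```bash
python3 go.py .567 -.2 .086; python3 -c "
from h import *
im=cam('side')
for p in((.567,-.2,.099),(.567,-.2,.12)): print(proj(im,p))
cv2.imwrite('pics/s1.png',cv2.resize(im['color'][160:270,250:390],None,fx=5,fy=5,interpolation=cv2.INTER_CUBIC))"
```

```text
t 2.6 tcp [ 0.5659 -0.2006  0.1189] F [-0.2968 -0.1721  0.1975] w 0.003992234055037368
[[-0.0019  0.3822 -0.9241]
 [ 0.0006 -0.9241 -0.3822]
 [-1.     -0.0013  0.0015]]
shift mm [32.8894 -0.1124 -1.2685]
[317.78087625 212.08509111]
[317.69990462 206.11927203]
```

View pics/s1.png

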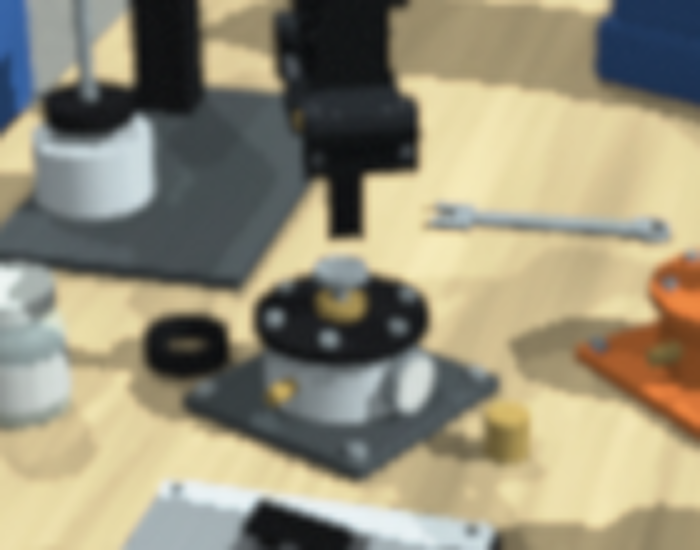

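The closed fingertip at crop (346,235) is centred over the plunger disc at (342,268), so I press now.

servo_tool(motion=[{"tx":10,"ty":0,"tz":-1,"wx":0,"wy":0,"wz":0,"hand":0},{"tx":16,"ty":0,"tz":-1,"wx":0,"wy":0,"wz":0,"hand":0},{"tx":20,"ty":0,"tz":-1,"wx":0,"wy":0,"wz":0,"hand":0},{"tx":24,"ty":0,"tz":-1,"wx":0,"wy":0,"wz":0,"hand":0},{"tx":28,"ty":0,"tz":-1,"wx":0,"wy":0,"wz":0,"hand":0},{"tx":31,"ty":0,"tz":-1,"wx":0,"wy":0,"wz":0,"hand":0},{"tx":33,"ty":0,"tz":-1,"wx":0,"wy":0,"wz":0,"hand":0},{"tx":33,"ty":0,"tz":-1,"wx":0,"wy":0,"wz":0,"hand":0}])

```text
clock: 3.65
tool_pos: [0.568, -0.1993, 0.0864]
orientation: [[0.0, 0.384, -0.923], [0.0, -0.923, -0.384], [-1.0, 0.0, -0.0]]
ft_force: [-0.2, 0.4, 1.8]
width: 0.006
```

servo_tool(motion=[{"tx":1,"ty":0,"tz":0,"wx":0,"wy":0,"wz":0,"hand":0},{"tx":2,"ty":0,"tz":0,"wx":0,"wy":0,"wz":0,"hand":0},{"tx":2,"ty":0,"tz":0,"wx":0,"wy":0,"wz":0,"hand":0}])

```text
clock: 4.03
tool_pos: [0.568, -0.1993, 0.0862]
orientation: [[-0.0, 0.384, -0.923], [0.0, -0.923, -0.384], [-1.0, -0.0, 0.0]]
ft_force: [-4.6, 3.0, 10.2]
width: 0.007
```

The stop is clear: 10 N, with the TCP held at 86.2 mm. I lift and look at the plunger while moving on.

servo_tool(motion=[{"tx":-30,"ty":0,"tz":0,"wx":0,"wy":0,"wz":0,"hand":0},{"tx":-65,"ty":0,"tz":0,"wx":0,"wy":0,"wz":0,"hand":0},{"tx":-65,"ty":-50,"tz":-10,"wx":0,"wy":0,"wz":0,"hand":0},{"tx":-65,"ty":-100,"tz":-25,"wx":0,"wy":0,"wz":0,"hand":0},{"tx":-65,"ty":-150,"tz":-42,"wx":0,"wy":0,"wz":0,"hand":0},{"tx":-65,"ty":-200,"tz":-57,"wx":0,"wy":0,"wz":0,"hand":0},{"tx":-65,"ty":-240,"tz":-70,"wx":0,"wy":0,"wz":0,"hand":0},{"tx":-65,"ty":-260,"tz":-78,"wx":0,"wy":0,"wz":0,"hand":0}])

```text
clock: 5.03
tool_pos: [0.5397, 0.0726, 0.1491]
orientation: [[0.0, 0.386, -0.923], [0.0, -0.923, -0.386], [-1.0, 0.0, -0.0]]
ft_force: [0.1, 0.9, 0.1]
width: 0.004
```

```bash
python3 go.py .537 .083 .106; python3 - <<'E'
from h import *
im=cam('top'); h,w=480,640
for px in((404,227),(405,228),(403,227),(404,228)): print(at_depth(im,px))
cv2.imwrite('pics/t2.png',cv2.resize(im['color'][190:300,190:450],None,fx=3,fy=3,interpolation=cv2.INTER_CUBIC))
E
```

```text
t 5.025 tcp [0.5397 0.0726 0.1491] F [0.1075 0.8906 0.0867] w 0.0037936251967815317
[[ 0.0002  0.3856 -0.9227]
 [ 0.     -0.9227 -0.3856]
 [-1.      0.     -0.0002]]
shift mm [ 43.123  -10.6072  -1.4605]
[ 0.57015868 -0.20041678  0.08641424]
[ 0.56776793 -0.20293952  0.0856632 ]
[ 0.57014926 -0.19792841  0.08646474]
[ 0.56736563 -0.20020528  0.08765863]
```

View pics/t2.png

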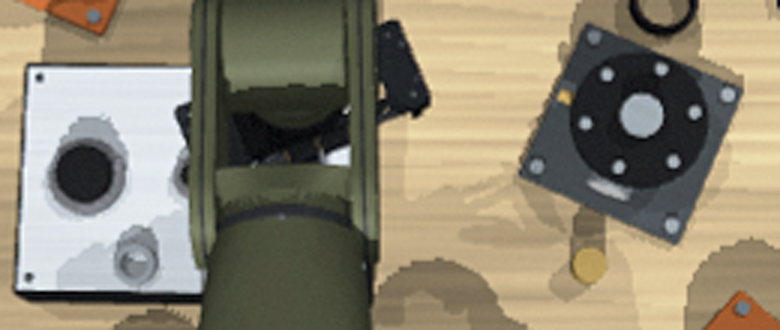

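The plunger disc now reads 86 mm (home), and the cell at crop (630,125) has not moved. Next is the rocker.

servo_tool(motion=[{"tx":0,"ty":-11,"tz":-3,"wx":0,"wy":0,"wz":0,"hand":0},{"tx":20,"ty":-11,"tz":-3,"wx":0,"wy":0,"wz":0,"hand":0},{"tx":40,"ty":-11,"tz":-3,"wx":0,"wy":0,"wz":0,"hand":0},{"tx":43,"ty":-11,"tz":-3,"wx":0,"wy":0,"wz":0,"hand":0},{"tx":43,"ty":-11,"tz":-3,"wx":0,"wy":0,"wz":0,"hand":0}])

```text
clock: 5.7
tool_pos: [0.5384, 0.0815, 0.1058]
orientation: [[-0.001, 0.383, -0.924], [-0.0, -0.924, -0.383], [-1.0, -0.0, 0.001]]
ft_force: [1.4, 0.5, -0.3]
width: 0.009
```

```bash
python3 go.py .537 .083 .086; python3 -c "
from h import *
im=cam('side')
print(proj(im,(.514,.083,.089)),proj(im,r.state()['tool_pos']))
cv2.imwrite('pics/s3.png',cv2.resize(im['color'][220:330,240:370],None,fx=5,fy=5,interpolation=cv2.INTER_CUBIC))"
```

```text
t 5.7 tcp [0.5384 0.0815 0.1058] F [ 1.358   0.5126 -0.2659] w 0.009150924803493459
[[-0.0015  0.383  -0.9238]
 [-0.0001 -0.9238 -0.383 ]
 [-1.     -0.0005  0.0014]]
shift mm [19.7787 -1.9056  0.6889]
[309.45597444 263.5611908 ] [300.46144531 256.50465595]
```

View pics/s3.png

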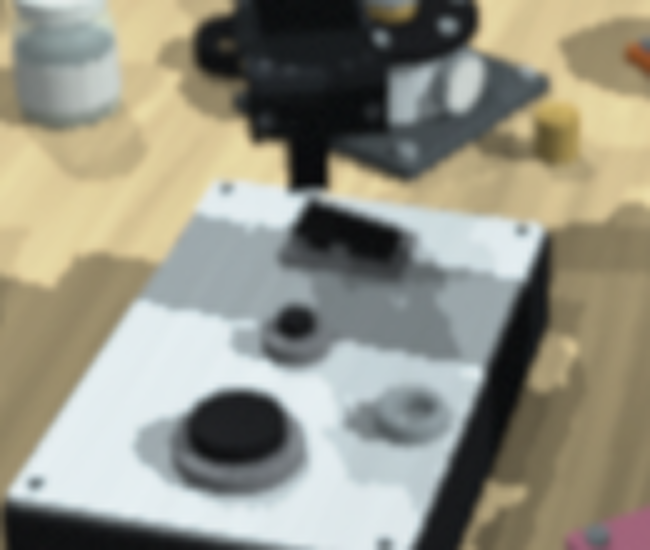

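The rocker's far (left) end is raised at crop (320,210), and the fingertip is right above it at (309,190). I press straight down.

servo_tool(motion=[{"tx":6,"ty":-1,"tz":0,"wx":0,"wy":0,"wz":0,"hand":0},{"tx":10,"ty":-1,"tz":0,"wx":0,"wy":0,"wz":0,"hand":0},{"tx":13,"ty":-1,"tz":0,"wx":0,"wy":0,"wz":0,"hand":0},{"tx":16,"ty":-1,"tz":0,"wx":0,"wy":0,"wz":0,"hand":0},{"tx":19,"ty":-1,"tz":0,"wx":0,"wy":0,"wz":0,"hand":0},{"tx":21,"ty":-1,"tz":0,"wx":0,"wy":0,"wz":0,"hand":0},{"tx":21,"ty":-1,"tz":0,"wx":0,"wy":0,"wz":0,"hand":0}])

```text
clock: 6.62
tool_pos: [0.5397, 0.083, 0.0866]
orientation: [[0.003, 0.384, -0.923], [0.0, -0.923, -0.384], [-1.0, 0.001, -0.003]]
ft_force: [3.9, -0.9, 4.9]
width: 0.002
```

servo_tool(motion=[{"tx":1.5,"ty":0,"tz":0,"wx":0,"wy":0,"wz":0,"hand":0},{"tx":3,"ty":0,"tz":0,"wx":0,"wy":0,"wz":0,"hand":0},{"tx":3,"ty":0,"tz":0,"wx":0,"wy":0,"wz":0,"hand":0}])

```text
clock: 7.0
tool_pos: [0.54, 0.083, 0.0853]
orientation: [[0.003, 0.384, -0.923], [0.0, -0.923, -0.384], [-1.0, 0.001, -0.003]]
ft_force: [1.8, 0.2, 12.2]
width: 0.006
```

servo_tool(motion=[{"tx":-30,"ty":0,"tz":0,"wx":0,"wy":0,"wz":0,"hand":0},{"tx":-60,"ty":0,"tz":0,"wx":0,"wy":0,"wz":0,"hand":0},{"tx":-60,"ty":-45,"tz":-12,"wx":0,"wy":0,"wz":0,"hand":0},{"tx":-60,"ty":-90,"tz":-24,"wx":0,"wy":0,"wz":0,"hand":0},{"tx":-60,"ty":-135,"tz":-36,"wx":0,"wy":0,"wz":0,"hand":0},{"tx":-60,"ty":-175,"tz":-47,"wx":0,"wy":0,"wz":0,"hand":0},{"tx":-60,"ty":-175,"tz":-47,"wx":0,"wy":0,"wz":0,"hand":0}])

```text
clock: 7.88
tool_pos: [0.5122, 0.2641, 0.1407]
orientation: [[-0.005, 0.387, -0.922], [-0.002, -0.922, -0.387], [-1.0, -0.0, 0.005]]
ft_force: [-0.5, -0.3, -0.8]
width: 0.003
```

```bash
python3 go.py .516 .262 .09; python3 -c "
from h import *
im=cam('side')
print(proj(im,(.516,.262,.094)))
print('near',at_depth(im,(318,267)),'far',at_depth(im,(304,263)))
cv2.imwrite('pics/s4.png',cv2.resize(im['color'][220:330,240:370],None,fx=5,fy=5,interpolation=cv2.INTER_CUBIC))"
```

```text
t 7.875 tcp [0.5122 0.2641 0.1407] F [-0.4683 -0.2615 -0.7701] w 0.0034900611859572466
[[-0.0049  0.3872 -0.922 ]
 [-0.0015 -0.922  -0.3872]
 [-1.     -0.0005  0.0051]]
shift mm [50.6423  3.4482 -2.9807]
[287.69940001 301.56825918]
near [0.49102827 0.08105071 0.08045453] far [0.45002634 0.33458446 0.25666931]
```

View pics/s4.png

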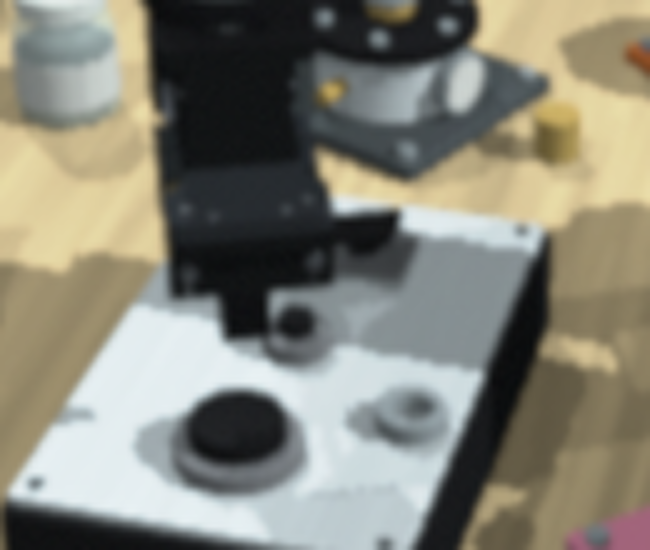

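The rocker's near end now stands up (crop (395,215)), so it is on. The fingertip at (245,335) is above the big button at (237,425), ready for the final press.

servo_tool(motion=[{"tx":20,"ty":2,"tz":-2,"wx":0,"wy":0,"wz":0,"hand":0},{"tx":38,"ty":2,"tz":-2,"wx":0,"wy":0,"wz":0,"hand":0},{"tx":44,"ty":2,"tz":-2,"wx":0,"wy":0,"wz":0,"hand":0},{"tx":48,"ty":2,"tz":-2,"wx":0,"wy":0,"wz":0,"hand":0},{"tx":52,"ty":2,"tz":-2,"wx":0,"wy":0,"wz":0,"hand":0},{"tx":55,"ty":2,"tz":-2,"wx":0,"wy":0,"wz":0,"hand":0},{"tx":57,"ty":2,"tz":-2,"wx":0,"wy":0,"wz":0,"hand":0},{"tx":57,"ty":2,"tz":-2,"wx":0,"wy":0,"wz":0,"hand":0}])

```text
clock: 8.93
tool_pos: [0.5175, 0.2613, 0.0865]
orientation: [[0.001, 0.384, -0.923], [-0.001, -0.923, -0.384], [-1.0, 0.001, -0.0]]
ft_force: [-1.8, -3.1, 5.9]
width: 0.006
```

servo_tool(motion=[{"tx":0.5,"ty":0,"tz":0,"wx":0,"wy":0,"wz":0,"hand":0},{"tx":0.5,"ty":0,"tz":0,"wx":0,"wy":0,"wz":0,"hand":0},{"tx":0.5,"ty":0,"tz":0,"wx":0,"wy":0,"wz":0,"hand":0},{"tx":0.5,"ty":0,"tz":0,"wx":0,"wy":0,"wz":0,"hand":0}])

```text
clock: 9.43
tool_pos: [0.5175, 0.2613, 0.0863]
orientation: [[0.001, 0.384, -0.923], [-0.001, -0.923, -0.384], [-1.0, 0.001, -0.0]]
ft_force: [-2.5, -3.2, 6.3]
width: 0.002
```

```bash
python3 go.py; python3 -c "
from h import *
im=cam('side')
cv2.imwrite('pics/s5.png',cv2.resize(im['color'][180:330,210:390],None,fx=4,fy=4,interpolation=cv2.INTER_CUBIC))"
```

```text
t 9.425 tcp [0.5175 0.2613 0.0863] F [-2.5294 -3.1818  6.3354] w 0.002174078776404735
[[ 0.0007  0.3839 -0.9234]
 [-0.0006 -0.9234 -0.3839]
 [-1.      0.0008 -0.0004]]
```

View pics/s5.png

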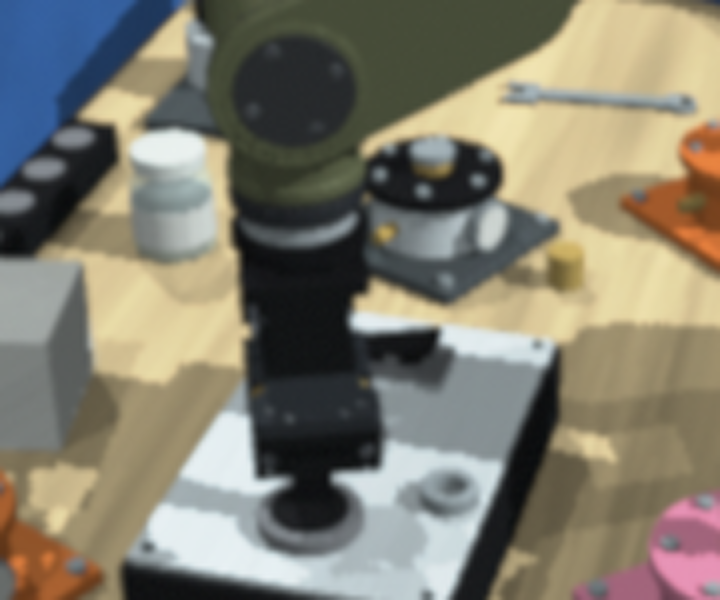

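The button is held about 7.7 mm down with 6.3 N. The rocker's near end is still up at crop (420,340), and the plunger is down at (433,152). I hand the job in.

```bash
python3 -c "
from h import *
print(r.sign_off()); s=r.state(); print(s['clock'],s['tool_pos'],s['ft_force'])"
```

```text
the job is handed in; nothing more can be done
None
the job is handed in; nothing more can be done
```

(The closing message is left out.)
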